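# Unpack a sample jar from its carton onto the balance

## Task

A carton of samples has come in: fold its lid and then both of its side dust flaps back until they lean well outwards, take the wide clear jar out and stand it upright in the middle of the weighing platform of the open pocket balance, setting it down gently. Do not crush the carton, and leave the slimmer capped dropper bottle standing in it.

Things in the scene. Friction and masses are not known exactly. Their poses are not given: they have to be found in the camera images.
- carton: Brown board carton, 134 (its x) x 200 (y) x 108 mm high at the rim, walls and floor 4 mm; does not shift. Origin: centre of its underside; x towards the lid's hinge (away from the robot when unturned), y left, z up. A grey pad inside, from 4 to 32 mm height, has two 52 mm square openings at y = +54 and -54 mm; the vessels stand in them on the carton's floor.
- lid (a joint): The carton's lid, a 4 mm board hinged along the far (+x) rim, 132 mm from hinge to free edge, 198 mm wide, with a 28 mm tuck tongue bent 40 degrees down at the free edge. 0 = flat shut, 1.57 = upright, grows as it opens away from the robot, stop at 2.6. Starts ajar, stays where it is left.
- lid_hinge (a point): middle of the lid's hinge line (underside of the board), 114.5 mm above the carton's underside, at x = +66 mm of the carton; it stays in place as the lid turns
- lid_edge (a point): middle of the lid's free edge where the tongue bends off (underside of the board), 132 mm from the hinge
- left_flap (a joint): Left (+y side) dust flap under the lid, a 4 mm board 56 mm long from its hinge on the left rim to its free edge, 118 mm wide at the hinge, 90 mm at the free edge. 0 = flat over the contents, 1.57 = upright, grows as it opens outwards, stop at 2.6. Stays where it is left; the lid holds it down until the lid is open.
- left_flap_hinge (a point): middle of the left flap's hinge line (underside of the board), on the left rim at y = +99 mm of the carton, 108 mm above its underside
- left_flap_edge (a point): middle of the left flap's free edge (underside), 56 mm from the hinge
- right_flap (a joint): Right (-y side) dust flap, the mirror image of the left one; 0 = flat, 1.57 = upright, grows as it opens outwards, stop at 2.6
- right_flap_hinge (a point): middle of the right flap's hinge line (underside of the board), at y = -99 mm of the carton, 108 mm above its underside
- right_flap_edge (a point): middle of the right flap's free edge (underside), 56 mm from the hinge
- sample_jar: Wide clear jar, 46 mm across and 80 mm high, open at the top, about 60 g; stands in one of the two openings of the carton's pad, its top 24 mm below the rim. Origin: centre of its underside, z up.
- dropper_bottle: Slimmer brown bottle with a screw cap, 33 mm across and 76 mm high; stands in the other opening. Origin: centre of its underside, z up.
- balance: Black pocket balance, 78 (its x) x 122 (its y) x 17 mm high without its cover, fixed to the bench; its cover, a 72 mm square plate hinged on the far (+x) edge, stands open, leaning back, its top 95 mm above the bench. Origin: centre of the underside.
- platform (a point): middle of the 70 mm square weighing platform, on the top face 17 mm above the bench, 22 mm to the -y side of the balance's centre

How it is judged:
On the way, in this order (a step that is already met when the one before it is completed fails the run):
1. the lid is folded back past upright (value of joint lid above 1.85 rad), for 0.1 s.
2. both dust flaps are folded back past upright as well (value of joint each of lid, left_flap, right_flap above 1.85 rad), for 0.1 s.
At the end, for the whole second after the job is handed in: The lid and both dust flaps lean back past upright (each over 1.85 rad); the jar stands upright and still on the balance, its centre within 15 mm of the middle of the weighing platform; the dropper bottle still stands in its place in the carton (all of step 2 and horizontal distance between sample_jar and platform below 0.015 m and z of sample_jar in the frame of platform between -0.004 and 0.004 m and angle between sample_jar's own z axis and vertical below 0.08 rad and linear speed of sample_jar below 0.02 m/s and horizontal distance between dropper_bottle and carton below 0.085 m and height (world z) of dropper_bottle below 0.015 m and angle between dropper_bottle's own z axis and vertical below 0.2 rad); the robot touches nothing.
It fails at once if the carton or a flap is crushed (pressed with over 30 N) (contact force between any of the fingers, the arm and carton above 30 N).
It fails at once if the jar is banged down on the balance (over 15 N) (contact force between sample_jar and balance above 15 N).
It fails at once if the dropper bottle is pulled out of its place (height (world z) of dropper_bottle above 0.035 m).
It also fails if it takes over 72 s, if anything falls off the work surface, if the arm or the gripper's body presses on something with over 40 N, if the wrist force passes 120 N, or if a joint passes its speed limit or range.

## Robot

A 6-joint arm with a two-finger parallel gripper is mounted at the origin on a cart in front of the work surface, level with it; the furniture and walls round the work are solid. World frame = base frame: x ahead of the robot, y to its left, z up, the work surface at z = 0. Lengths are in m, angles in rad, forces in N, time in s.
With the tool pointing down it reaches from about 0.35 to 0.925 m from the base axis. Payload 6.4 kg.
Tool frame: the origin (TCP) lies midway between the tips of the shut fingers; the grasp point (between the pads) lies bot.grip_point_offset behind it (bot.grip_point_offset is the distance from the TCP to the grasp point, in m); z points along the fingers, y is the line along which they close (so a half turn about z gives the same grasp; the last joint's range is limited). The gripper opens to 94 mm and grips with 3 to 60 N. Pads are 16 mm wide; open, the fingers measure 119 mm over their backs; the gripper's body (75 mm by 177 mm) begins 78 mm behind the grasp point.
Start: joints at [1.132, 0.245, 1.558, -0, 1.339, -0.174], TCP at [0.17, 0.627, 0.205] pointing down, gripper open.
Joint ranges: [-3.13, 3.13], [-1.02, 2.26], [0.13, 2.54], [-0.95, 4.09], [0.21, 2.88], [-2.74, 2.74]. Speed limits (rad/s): [2.57, 2.57, 3.14, 3.14, 3.14, 3.14].

## Interface

Orientations are given as a 3x3 rotation matrix whose columns are the frame's x, y, z axes.
In Python, from station import read_state, viewer, bot, trace gives the robot as it stands.
- The arm moves only by the tool apply_moves, never from a script. Its argument "targets" is a list of rows, each an object with "linear": the shift along the world's x, y, z in units of 0.2 m (1.0 is 0.2 m), a list of three; "rotation": the turn, a rotation vector about the world's x, y, z in units of pi rad (1.0 is pi rad), a list of three. In form: [{"linear": [tx, ty, tz], "rotation": [wx, wy, wz]}, ...]. A call has 1 to 10 rows; each row shifts and turns the commanded pose from where the row before left it; what a row does not reach is not made up. A row lasts 1/10 s, in which the tool goes at most 50 mm and 8.59 degrees, less where a joint would pass 70% of its speed; a pose out of reach is approached as far as the arm can. A call with a number of a shift or a turn outside -1 to 1 is refused whole. A call with a gripper value outside its range is refused whole. "grip" is the opening, from 0 (shut) to 1 (fully open), set as the call begins (left out, the last holds). The fingers move at their own pace and stop on an object; "newtons" is the grip in N (left out, the last holds). Time passes only in rows, so rows that do not move let the fingers close. It gives the time, the measured TCP pose, the force, the opening and the grip force at its end, in the units of the state.
- read_state(): the state, without advancing time (a new reading comes with each control period).
- viewer.capture(name): name is "side" or "top"; returns the picture (420x560x3 uint8, blue, green, red); there is no depth.
- viewer.camera_model(name): a dict with "K" (3x3 intrinsics, pixels), "rvec" (rotation vector, rad) and "tvec" (3), from world to camera coordinates, as OpenCV has them. Camera axes: x right, y down, z forward; pixel columns grow to the right and rows downward; lengths in m; the calibration is good to about 2 mm. A picture is of the moment at which its call begins. camera_model takes no time and is no camera call.
- bot.hand_in(): hands the job in; it is judged then, once.
Trained networks look in the newest picture that a camera, given by its name, has taken for a name from the list of things; names that differ only in an ending like _2 or _b are one class to them, and where a whole thing is asked for, a point or a joint stands for the part that bears it (a point fixed in the world has none). Each returns a list of dicts, best first, with "conf" (0 to 1); they miss things now and then, are a little off and sometimes report something else, mostly with a low value. They report only what shows in the picture. A call takes as long as a camera call.
- trace(name, camera): "mask" (420x560 bool, what is visible of it) and "rect" ([centre column, centre row, width, height] in pixels, round what is visible of it).
The state is a dict: "time": time; "joints": joint angles; "dq": joint speeds; "tau": joint torques, N m; "ee_pos": TCP position; "orientation": TCP orientation; "contact_force": force on the tool from outside, world axes, zero at the start; "moment": the same for the moment, N m; "width": finger opening in m; "finger_force": force on a finger pad.
Only numpy, scipy, OpenCV 4.12 (cv2) and the standard library are available. Lean on these libraries where they do the work, as an engineer would, in place of code of your own. Each camera call takes 0.05 s, during which the arm holds its last target. There are 200 camera calls.

## Working session

There is one attempt and no reset: what is moved stays moved. The work goes in short steps, Python scripts to look and compute and a tool call to move; the robot and the scene stay as the last step left them, time stands still between calls to the robot, and variables do not carry over. Pictures are saved under pics/ and viewed, at most 10 in all, crops included, and the job is handed in when it is done.

Besides the shell and the picture viewer there is one more tool, called after "Call:" by a JSON object that holds its "op" and its "data", one argument or row to a line. apply_moves: Moves the arm, as the interface text tells. Shifts and turns lie within -1 to 1; 1 stands for 0.2 m of shift or pi rad of turn. Its arguments: {"type":"object","properties":{"targets":{"type":"array"},"grip":{"type":"number"},"newtons":{"type":"number"}},"required":["targets"]}

```bash
ls; mkdir -p pics; python3 - <<'E'
from station import read_state, viewer, bot, trace
import cv2, numpy as np
a=viewer.capture("side"); b=viewer.capture("top")
cv2.imwrite("pics/s0.png",a); cv2.imwrite("pics/t0.png",b)
for c in("side","top"):
    m=viewer.camera_model(c); R=cv2.Rodrigues(np.array(m["rvec"]))[0]; print(c,m["K"],"pos",-R.T@np.array(m["tvec"]).ravel(),R.tolist())
    for n in("carton","lid","sample_jar","dropper_bottle","balance","left_flap","right_flap"):
        r=trace(n,c); print(c,n,[(round(q["conf"],2),np.round(q["rect"]).tolist()) for q in r[:2]])
s=read_state(); print(s, bot.grip_point_offset)
E
```

```text
pics
side [[463.21985745   0.         283.48592002]
 [  0.         463.21985745 205.10217472]
 [  0.           0.           1.        ]] pos [-0.10302275 -0.27887569  0.93847283] [[0.4478292551415586, -0.894095431091629, -0.006505254832183116], [-0.6626619684462672, -0.32700812735412116, -0.6737542580342402], [0.6002733325863109, 0.30603765249626586, -0.7389268444442244]]
side carton [(0.97, [363.0, 248.0, 103.0, 88.0])]
side lid [(0.79, [362.0, 211.0, 94.0, 18.0]), (0.41, [327.0, 227.0, 24.0, 38.0])]
side sample_jar [(0.8, [378.0, 250.0, 15.0, 18.0])]
side dropper_bottle [(0.62, [326.0, 230.0, 32.0, 36.0]), (0.58, [334.0, 246.0, 9.0, 12.0])]
side balance [(0.8, [182.0, 218.0, 54.0, 58.0])]
side left_flap [(0.81, [327.0, 230.0, 27.0, 40.0])]
side right_flap [(0.67, [391.0, 240.0, 23.0, 40.0]), (0.59, [364.0, 209.0, 94.0, 23.0])]
top [[411.09458802   0.         276.29185165]
 [  0.         411.09458802 209.45939745]
 [  0.           0.           1.        ]] pos [0.44822426 0.05182824 1.08045062] [[0.027786375102949235, -0.9995316085741238, -0.012825007596971583], [-0.9953459663048551
[... 567 characters left out ...]
        1.33872708e+00, -1.74092551e-01]), 'dq': array([ 0.0004904 , -0.00084685,  0.0018201 , -0.00072672,  0.00242559,
        0.00116837]), 'tau': array([-4.39359037e-04, -4.15773940e+01, -3.14872062e+01,  6.85967272e-02,
        2.85558676e-02, -9.79263945e-06]), 'ee_pos': array([0.1701059 , 0.62737078, 0.20550853]), 'orientation': array([[-9.65150979e-01,  2.61693689e-01,  3.47456965e-05],
       [ 2.61693690e-01,  9.65150978e-01,  4.40344259e-05],
       [-2.20113116e-05,  5.15925988e-05, -9.99999998e-01]]), 'contact_force': array([ 0.49021395, -0.60136895,  0.43328603]), 'moment': array([-0.03240471, -0.0498051 ,  0.03011033]), 'finger_force': 0.0, 'width': 0.09399356320314683} 0.0188
```

```bash
python3 - <<'E'
import cv2, numpy as np
a=cv2.imread("pics/s0.png")[150:310,140:440]; b=cv2.imread("pics/t0.png")[140:280,140:440]
im=np.vstack([cv2.resize(a,None,fx=2,fy=2,interpolation=3),cv2.resize(b,None,fx=2,fy=2,interpolation=3)])
cv2.imwrite("pics/c0.png",im)
E
```

```text
(no output)
```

View pics/c0.png

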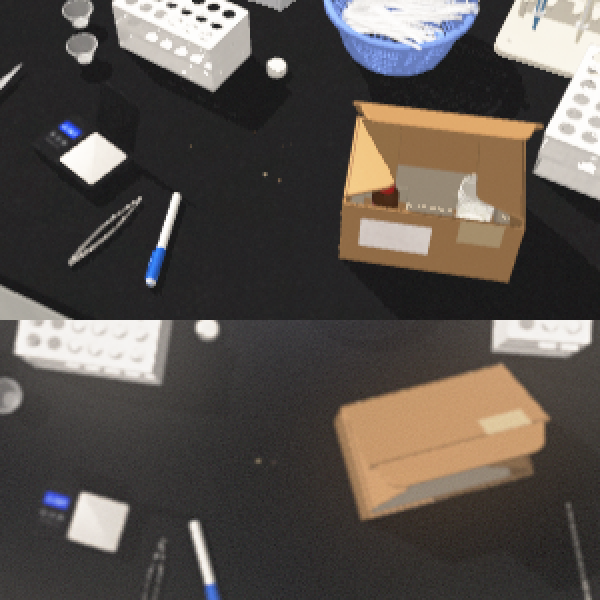

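View pics/t0.png

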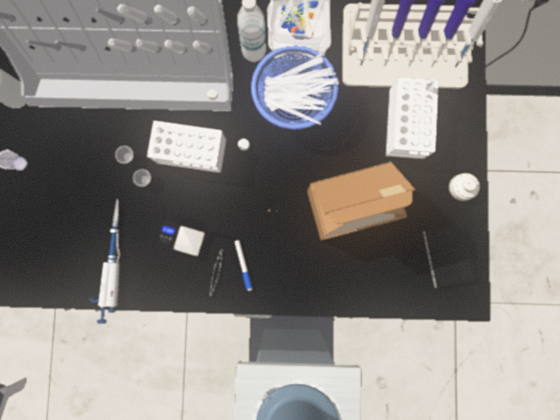

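```bash
cat > h.py <<'E'
import cv2, numpy as np
from station import read_state, viewer, bot, trace
from scipy.optimize import least_squares
def cam(c):
    m=viewer.camera_model(c); return np.array(m["K"]),np.array(m["rvec"],float),np.array(m["tvec"],float)
CAM={c:cam(c) for c in("side","top")}
def proj(P,c):
    K,r,t=CAM[c]; return cv2.projectPoints(np.array(P,float).reshape(-1,1,3),r,t,K,None)[0].reshape(-1,2)
def tri(ps,pt):
    def P(c):
        K,r,t=CAM[c]; return K@np.c_[cv2.Rodrigues(r)[0],t.ravel()]
    X=cv2.triangulatePoints(P("side"),P("top"),np.array(ps,float).reshape(2,1),np.array(pt,float).reshape(2,1)).ravel(); return X[:3]/X[3]
def atz(p,c,z):
    K,r,t=CAM[c];R=cv2.Rodrigues(r)[0];d=R.T@np.linalg.inv(K)@np.r_[p,1];o=-R.T@t.ravel();return o+d*(z-o[2])/d[2]
def W(pose,P):
    x,y,a=pose[:3];P=np.atleast_2d(np.array(P,float));c,s=np.cos(a),np.sin(a)
    return P@np.array([[c,s,0],[-s,c,0],[0,0,1]])+[x,y,0]
def lidp(th,r,y): return [.066-r*np.cos(th),y,.1145+r*np.sin(th)]
E
python3 - <<'E'
from h import *
S=lambda u,v:(140+u/2,150+v/2)
T=lambda u,v:(140+u/2,140+(v-320)/2)
B=.132;y=.099
def pts(p):
    th=p[3]
    s=[[-.067,.1,0],[-.067,-.1,0],[-.067,.1,.108],[-.067,-.1,.108]]
    t=[lidp(th,0,y),lidp(th,0,-y),lidp(th,B,-y),lidp(th,B,y)]
    return np.r_[proj(W(p,s),"side"),proj(W(p,t),"top")]
obs=np.array([S(340,258),S(508,282),S(343,205),S(523,228),T(336,412),T(500,364),T(545,420),T(371,467)])
r=least_squares(lambda p:(pts(p)-obs).ravel(),[.5,-.15,.2,.8],loss="soft_l1")
print(r.x,(pts(r.x)-obs).round(1).tolist())
th=r.x[3]
print("side lid edge proj crop",[( (q-[140,150])*2).round() for q in proj(W(r.x,[lidp(th,B,y),lidp(th,B,-y),lidp(th,0,y),lidp(th,0,-y)]),"side")])
print("edge world",W(r.x,[lidp(th,B,0),lidp(th,B,y),lidp(th,B,-y),lidp(th,0,0)]))
# balance
for c in("side","top"):
    m=trace("balance",c)
E
```

```text
[ 0.56492509 -0.12683858  0.30904838  0.89776339] [[-1.4, 0.5], [-0.5, -0.6], [-1.2, 0.0], [0.4, -0.3], [2.4, -0.8], [0.3, 0.1], [2.5, -1.1], [-0.5, 1.5]]
side lid edge proj crop [array([351., 105.]), array([541., 126.]), array([354., 113.]), array([522., 132.])]
edge world [[ 0.54941297 -0.13179126  0.21771537]
 [ 0.5193019  -0.03748154  0.21771537]
 [ 0.57952405 -0.22610099  0.21771537]
 [ 0.62779824 -0.10676453  0.1145    ]]
```

Call:
{"op": "apply_moves", "data": {
  "targets": [
    {"linear": [0.125,-0.1635,0.0225],"rotation": [0,0,0.018]},
    {"linear": [0.125,-0.1635,0.0225],"rotation": [0,0,0.018]},
    {"linear": [0.125,-0.1635,0.0225],"rotation": [0,0,0.018]},
    {"linear": [0.125,-0.1635,0.0225],"rotation": [0,0,0.018]},
    {"linear": [0.125,-0.1635,0.0225],"rotation": [0,0,0.018]},
    {"linear": [0.125,-0.1635,0.0225],"rotation": [0,0,0.018]},
    {"linear": [0.125,-0.1635,0.0225],"rotation": [0,0,0.018]},
    {"linear": [0.125,-0.1635,0.0225],"rotation": [0,0,0.018]},
    {"linear": [0.125,-0.1635,0.0225],"rotation": [0,0,0.018]},
    {"linear": [0.125,-0.1635,0.0225],"rotation": [0,0,0.018]}
  ],
  "grip": 0,
  "newtons": 10
}}

```text
time: 1.9
ee_pos: [0.4209, 0.299, 0.2509]
orientation: [[-0.954, -0.298, 0.001], [-0.298, 0.954, 0.0], [-0.001, 0.0, -1.0]]
contact_force: [0.7, -0.2, -1.0]
width: 0.0178
finger_force: 0.0
```

Call:
{"op": "apply_moves", "data": {
  "targets": [
    {"linear": [0.02,-0.228,-0.025],"rotation": [0,0,0]},
    {"linear": [0.02,-0.228,-0.025],"rotation": [0,0,0]},
    {"linear": [0.02,-0.228,-0.025],"rotation": [0,0,0]},
    {"linear": [0.02,-0.228,-0.025],"rotation": [0,0,0]},
    {"linear": [0.02,-0.228,-0.025],"rotation": [0,0,0]},
    {"linear": [0.02,-0.228,-0.025],"rotation": [0,0,0]},
    {"linear": [0.02,-0.228,-0.025],"rotation": [0,0,0]},
    {"linear": [0.02,-0.228,-0.025],"rotation": [0,0,0]},
    {"linear": [0.02,-0.228,-0.025],"rotation": [0,0,0]},
    {"linear": [0.02,-0.228,-0.025],"rotation": [0,0,0]}
  ]
}}

```text
time: 2.9
ee_pos: [0.46, -0.1577, 0.2006]
orientation: [[-0.955, -0.296, 0.001], [-0.296, 0.955, -0.0], [-0.001, -0.001, -1.0]]
contact_force: [1.3, -0.0, -0.7]
width: 0.0005
finger_force: 0.0
```

Call:
{"op": "apply_moves", "data": {
  "targets": [
    {"linear": [0.057,0.018,0],"rotation": [0,0,0]},
    {"linear": [0.057,0.018,0],"rotation": [0,0,0]},
    {"linear": [0.057,0.018,0],"rotation": [0,0,0]},
    {"linear": [0.057,0.018,0],"rotation": [0,0,0]},
    {"linear": [0.057,0.018,0],"rotation": [0,0,0]},
    {"linear": [0.057,0.018,0],"rotation": [0,0,0]},
    {"linear": [0.057,0.018,0],"rotation": [0,0,0]},
    {"linear": [0.057,0.018,0],"rotation": [0,0,0]}
  ]
}}

```text
time: 3.7
ee_pos: [0.5524, -0.1262, 0.2005]
orientation: [[-0.955, -0.297, 0.0], [-0.297, 0.955, -0.0], [-0.0, -0.0, -1.0]]
contact_force: [-0.2, -0.3, 0.5]
width: 0.0005
finger_force: 0.3
```

Call:
{"op": "apply_moves", "data": {
  "targets": [
    {"linear": [0.06,0.019,0],"rotation": [0,0,0]},
    {"linear": [0.06,0.019,0],"rotation": [0,0,0]},
    {"linear": [0.06,0.019,0],"rotation": [0,0,0]},
    {"linear": [0.06,0.019,0],"rotation": [0,0,0]},
    {"linear": [0.06,0.019,0],"rotation": [0,0,0]},
    {"linear": [0.06,0.019,0],"rotation": [0,0,0]},
    {"linear": [0.06,0.019,0],"rotation": [0,0,0]},
    {"linear": [0.06,0.019,0],"rotation": [0,0,0]},
    {"linear": [0.06,0.019,0],"rotation": [0,0,0]},
    {"linear": [0.06,0.019,0],"rotation": [0,0,0]}
  ]
}}

```text
time: 4.7
ee_pos: [0.6722, -0.0885, 0.2002]
orientation: [[-0.955, -0.296, -0.0], [-0.296, 0.955, 0.0], [0.0, 0.0, -1.0]]
contact_force: [-0.2, 0.7, -0.1]
width: 0.0006
finger_force: 0.1
```

Call:
{"op": "apply_moves", "data": {
  "targets": [
    {"linear": [0.06,0.019,0],"rotation": [0,0,0]},
    {"linear": [0.06,0.019,0],"rotation": [0,0,0]},
    {"linear": [0,0,0.05],"rotation": [0,0,0]},
    {"linear": [-0.12,-0.038,0.1],"rotation": [0,0,0]},
    {"linear": [-0.2,-0.06,0.1],"rotation": [0,0,0]},
    {"linear": [-0.2,-0.06,0.1],"rotation": [0,0,0]},
    {"linear": [-0.2,-0.06,0],"rotation": [0,0,0]},
    {"linear": [-0.2,-0.06,0],"rotation": [0,0,0]},
    {"linear": [-0.2,0.1,0],"rotation": [0,0,0]},
    {"linear": [-0.1,0.2,0],"rotation": [0,0,0]}
  ]
}}

```text
time: 5.7
ee_pos: [0.4492, -0.0779, 0.2711]
orientation: [[-0.957, -0.291, 0.001], [-0.291, 0.957, -0.001], [-0.0, -0.001, -1.0]]
contact_force: [0.5, 0.1, -0.1]
width: 0.0005
finger_force: 0.0
```

```bash
python3 - <<'E'
from h import *
a=viewer.capture("side"); b=viewer.capture("top")
cv2.imwrite("pics/s1.png",a); cv2.imwrite("pics/t1.png",b)
A=cv2.resize(a[150:310,290:430],None,fx=2.85,fy=2.85,interpolation=2);B=cv2.resize(b[120:280,290:430],None,fx=2.85,fy=2.85,interpolation=2)
cv2.imwrite("pics/c1.png",np.hstack([A,B])); print(A.shape)
for c in("side","top"):
    for n in("sample_jar","dropper_bottle","left_flap","right_flap","balance"):
        print(c,n,[(round(q["conf"],2),np.round(q["rect"],1).tolist()) for q in trace(n,c)[:2]])
E
```

```text
(456, 399, 3)
side sample_jar [(0.69, [391.5, 238.6, 24.8, 40.5])]
side dropper_bottle []
side left_flap [(0.66, [370.8, 180.2, 80.0, 72.0]), (0.65, [325.8, 231.2, 31.5, 36.6])]
side right_flap [(0.6, [324.4, 231.2, 28.9, 35.7]), (0.59, [390.5, 241.2, 20.6, 38.3])]
side balance [(0.7, [371.6, 177.8, 80.3, 75.7]), (0.63, [183.3, 221.2, 56.0, 56.7])]
top sample_jar [(0.68, [370.0, 198.6, 16.0, 20.1]), (0.2, [179.9, 236.2, 54.7, 44.9])]
top dropper_bottle []
top left_flap [(0.61, [325.8, 211.2, 33.6, 48.6])]
top right_flap [(0.62, [390.0, 189.9, 29.6, 44.6])]
top balance [(0.96, [180.1, 236.2, 49.1, 44.6]), (0.27, [346.4, 147.5, 87.5, 68.4])]
```

View pics/c1.png

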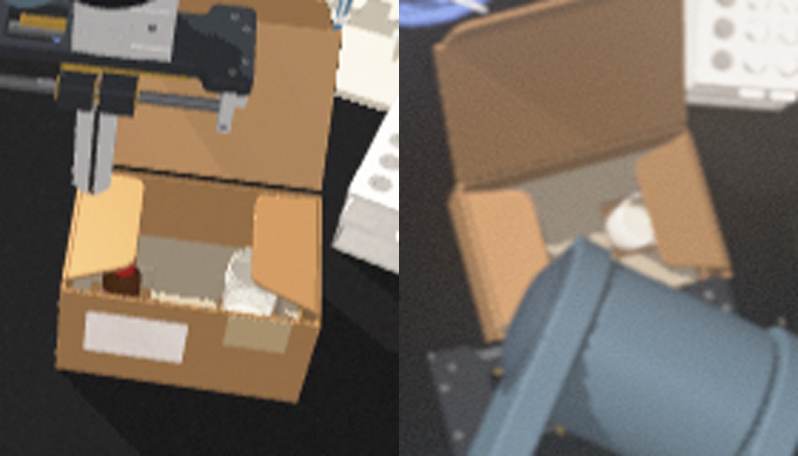

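```bash
cat >> h.py <<'E'
def flp(side,th,r,x): return [x,side*(.099-r*np.cos(th)),.108+r*np.sin(th)]
E
python3 - <<'E'
from h import *
S=lambda u,v:(290+u/2.85,150+v/2.85)
T=lambda u,v:(290+(u-399)/2.85,120+v/2.85)
def pts(p):
    l,a,b=p[3:]
    s=[[-.067,.1,0],[-.067,-.1,0],[-.067,.1,.108],[-.067,-.1,.108],flp(1,a,.056,.045),flp(1,a,.056,-.045),flp(-1,b,.056,.045),flp(-1,b,.056,-.045),lidp(0,0,-.099)]
    t=[lidp(l,0,.099),lidp(l,0,-.099),flp(1,a,.056,.045),flp(-1,b,.056,.045),flp(-1,b,.056,-.045),flp(-1,b,0,-.059),lidp(l,.132,.099),lidp(l,.132,-.099)]
    return np.r_[proj(W(p,s),"side"),proj(W(p,t),"top")]
obs=np.array([S(57,368),S(299,402),S(63,290),S(320,320),S(143,182),S(132,265),S(253,195),S(252,288),S(322,190),
 T(460,188),T(688,132),T(528,192),T(638,163),T(662,255),T(730,270),T(437,45),T(683,-20)])
def f(p):
    r=pts(p)-obs; r[-1]=0; return r.ravel()
r=least_squares(f,[.565,-.127,.3,2.2,.5,.5],loss="soft_l1")
print(r.x.round(4),f(r.x).reshape(-1,2).round(1).tolist())
E
```

```text
[ 0.5645 -0.1293  0.2955  2.3889  0.3067  0.2208] [[-0.8, 0.4], [-0.9, 0.3], [-1.2, 0.7], [0.2, 2.4], [0.2, -0.8], [0.6, 0.3], [0.2, 0.7], [-0.7, -1.2], [-0.5, 0.2], [0.2, -1.2], [0.5, -3.6], [1.1, -0.8], [-1.0, -0.4], [1.6, 4.0], [0.4, -1.2], [-0.8, 0.3], [0.0, 0.0]]
```

Call:
{"op": "apply_moves", "data": {
  "targets": [
    {"linear": [0.05,-0.0175,-0.005],"rotation": [0,0,-0.045]},
    {"linear": [0.05,-0.0175,-0.005],"rotation": [0,0,-0.045]},
    {"linear": [0.05,-0.0175,-0.005],"rotation": [0,0,-0.045]},
    {"linear": [0.05,-0.0175,-0.005],"rotation": [0,0,-0.045]},
    {"linear": [0.05,-0.0175,-0.005],"rotation": [0,0,-0.045]},
    {"linear": [0.05,-0.0175,-0.005],"rotation": [0,0,-0.045]},
    {"linear": [0.05,-0.0175,-0.005],"rotation": [0,0,-0.045]},
    {"linear": [0.05,-0.0175,-0.005],"rotation": [0,0,-0.045]},
    {"linear": [0.05,-0.0175,-0.005],"rotation": [0,0,-0.045]},
    {"linear": [0.05,-0.0175,-0.005],"rotation": [0,0,-0.045]}
  ]
}}

```text
time: 7.3
ee_pos: [0.5518, -0.1122, 0.2601]
orientation: [[-0.437, 0.9, -0.001], [0.9, 0.437, 0.0], [0.0, -0.0, -1.0]]
contact_force: [-0.6, 0.1, -0.3]
width: 0.0004
finger_force: 0.0
```

Call:
{"op": "apply_moves", "data": {
  "targets": [
    {"linear": [0,0,0],"rotation": [0,0,-0.045]},
    {"linear": [0,0,0],"rotation": [0.0399,0.0121,0]},
    {"linear": [0,0,0],"rotation": [0.0399,0.0121,0]},
    {"linear": [0,0,0],"rotation": [0.0399,0.0121,0]},
    {"linear": [0,0,0],"rotation": [0.0399,0.0121,0]},
    {"linear": [0,0,0],"rotation": [0.0399,0.0121,0]},
    {"linear": [0,0,0],"rotation": [0.0399,0.0121,0]},
    {"linear": [0,0,0],"rotation": [0,0,0]}
  ]
}}

```text
time: 8.1
ee_pos: [0.5507, -0.1136, 0.2567]
orientation: [[-0.22, 0.953, -0.207], [0.668, 0.302, 0.68], [0.711, 0.011, -0.703]]
contact_force: [0.2, -0.3, -0.8]
width: 0.0005
finger_force: 0.0
```

```bash
python3 - <<'E'
from h import *
s=read_state(); p=s["ee_pos"]; a=.2955
d=p[:2]-[.5645,-.1293]
print(s["joints"].round(2),p,"local",d@[np.cos(a),np.sin(a)],d@[-np.sin(a),np.cos(a)])
R=W([0,0,-a],s["orientation"].T).T; print(R.round(3))
E
```

```text
[-0.63  0.34  1.5   0.48  1.94 -0.92] [ 0.55074689 -0.11357333  0.25669674] local -0.008577109298896757 0.019050180153349507
[[-0.016  1.    -0.   ]
 [ 0.703  0.011  0.711]
 [ 0.711  0.011 -0.703]]
```

Call:
{"op": "apply_moves", "data": {
  "targets": [
    {"linear": [0,0,-0.2],"rotation": [0,0,0]},
    {"linear": [0,0,-0.2],"rotation": [0,0,0]},
    {"linear": [0,0,-0.2],"rotation": [0,0,0]},
    {"linear": [0,0,-0.12],"rotation": [0,0,0]},
    {"linear": [0,0,-0.09],"rotation": [0,0,0]},
    {"linear": [0,0,0],"rotation": [0,0,0]}
  ]
}}

```text
time: 8.7
ee_pos: [0.5504, -0.1109, 0.0969]
orientation: [[-0.225, 0.952, -0.208], [0.669, 0.306, 0.677], [0.708, 0.013, -0.706]]
contact_force: [0.2, 0.0, -0.4]
width: 0.0003
finger_force: 0.0
```

Call:
{"op": "apply_moves", "data": {
  "targets": [
    {"linear": [-0.0175,0.0575,0],"rotation": [0,0,0]},
    {"linear": [-0.0175,0.0575,0],"rotation": [0,0,0]},
    {"linear": [-0.0175,0.0575,0],"rotation": [0,0,0]},
    {"linear": [0,0,0],"rotation": [0,0,0]}
  ]
}}

```text
time: 9.1
ee_pos: [0.5404, -0.0757, 0.0993]
orientation: [[-0.228, 0.952, -0.206], [0.67, 0.307, 0.676], [0.707, 0.016, -0.707]]
contact_force: [0.2, 0.3, -1.1]
width: 0.0007
finger_force: 0.0
```

Call:
{"op": "apply_moves", "data": {
  "targets": [
    {"linear": [0,0,0.075],"rotation": [0,0,0]},
    {"linear": [-0.003,0.0096,0.07],"rotation": [0,0,0]},
    {"linear": [-0.0102,0.0335,0.06],"rotation": [0,0,0]},
    {"linear": [-0.0175,0.0574,0.035],"rotation": [0,0,0]},
    {"linear": [-0.0175,0.0574,0.005],"rotation": [0,0,0]},
    {"linear": [-0.0175,0.0574,-0.005],"rotation": [0,0,0]},
    {"linear": [-0.016,0.0526,-0.025],"rotation": [0,0,0]},
    {"linear": [-0.0131,0.0431,-0.03],"rotation": [0,0,0]},
    {"linear": [-0.006,0.019,-0.015],"rotation": [0,0,0]},
    {"linear": [0,0,0],"rotation": [0,0,0]}
  ]
}}

```text
time: 10.1
ee_pos: [0.5198, -0.0105, 0.1315]
orientation: [[-0.225, 0.952, -0.207], [0.669, 0.306, 0.678], [0.708, 0.014, -0.706]]
contact_force: [-0.3, -0.4, -0.0]
width: 0.0008
finger_force: 0.0
```

Call:
{"op": "apply_moves", "data": {
  "targets": [
    {"linear": [0.0535,-0.177,0.15],"rotation": [0,0,0]},
    {"linear": [0.0535,-0.177,0.15],"rotation": [-0.0399,-0.0121,0]},
    {"linear": [0.0535,-0.177,0.15],"rotation": [-0.0399,-0.0121,0]},
    {"linear": [0.0535,-0.177,0.15],"rotation": [-0.0399,-0.0121,0]},
    {"linear": [0,0,0],"rotation": [-0.0399,-0.0121,0]},
    {"linear": [0,0,0],"rotation": [-0.0399,-0.0121,0]},
    {"linear": [0,0,0],"rotation": [-0.0399,-0.0121,0]},
    {"linear": [0,0,0],"rotation": [-0.0399,-0.0121,0]},
    {"linear": [0,0,0],"rotation": [-0.0399,-0.0121,0]},
    {"linear": [0,0,0],"rotation": [-0.0399,-0.0121,0]}
  ]
}}

```text
time: 11.1
ee_pos: [0.5639, -0.1533, 0.2536]
orientation: [[-0.287, 0.951, 0.114], [0.876, 0.309, -0.371], [-0.388, -0.006, -0.921]]
contact_force: [-0.2, 0.0, -1.2]
width: 0.0004
finger_force: 0.0
```

Call:
{"op": "apply_moves", "data": {
  "targets": [
    {"linear": [0,0,0],"rotation": [-0.0399,-0.0121,0]},
    {"linear": [0,0,0],"rotation": [-0.0399,-0.0121,0]},
    {"linear": [0,0,0],"rotation": [-0.0399,-0.0121,0]},
    {"linear": [0,0,0],"rotation": [0,0,0]}
  ]
}}

```text
time: 11.5
ee_pos: [0.5617, -0.1509, 0.2488]
orientation: [[-0.232, 0.951, 0.203], [0.67, 0.308, -0.676], [-0.705, -0.021, -0.709]]
contact_force: [0.2, -0.5, -0.8]
width: 0.0006
finger_force: 0.0
```

```bash
cat > st.py <<'E'
from h import *
s=read_state(); p=s["ee_pos"]; a=.2955
d=p[:2]-[.5645,-.1293]
print(s["joints"].round(2),p,"local",d@[np.cos(a),np.sin(a)],d@[-np.sin(a),np.cos(a)])
R=W([0,0,-a],s["orientation"].T).T; print(R.round(3))
E
cat > pic.py <<'E'
import sys
from h import *
n=sys.argv[1]
a=viewer.capture("side"); b=viewer.capture("top")
cv2.imwrite(f"pics/s{n}.png",a); cv2.imwrite(f"pics/t{n}.png",b)
cv2.imwrite(f"pics/c{n}.png",np.hstack([cv2.resize(a[150:310,290:430],None,fx=2.85,fy=2.85,interpolation=2),cv2.resize(b[120:280,290:430],None,fx=2.85,fy=2.85,interpolation=2)]))
E
python3 st.py; python3 pic.py 2
```

```text
[-0.15 -0.06  1.95 -0.84  1.03 -0.1 ] [ 0.56173694 -0.15086471  0.24880639] local -0.008923336102252055 -0.019825374102207232
[[-0.027  1.    -0.003]
 [ 0.709  0.017 -0.705]
 [-0.705 -0.021 -0.709]]
```

View pics/c2.png

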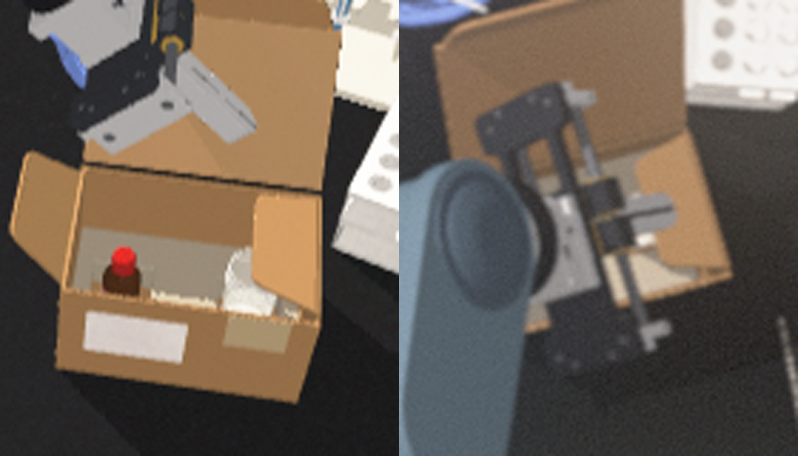

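Call:
{"op": "apply_moves", "data": {
  "targets": [
    {"linear": [0,0,-0.2],"rotation": [0,0,0]},
    {"linear": [0,0,-0.2],"rotation": [0,0,0]},
    {"linear": [0,0,-0.2],"rotation": [0,0,0]},
    {"linear": [0,0,-0.08],"rotation": [0,0,0]},
    {"linear": [0,0,-0.07],"rotation": [0,0,0]},
    {"linear": [0,0,0],"rotation": [0,0,0]}
  ]
}}

```text
time: 12.2
ee_pos: [0.5658, -0.1512, 0.1138]
orientation: [[-0.231, 0.954, 0.192], [0.693, 0.3, -0.655], [-0.683, -0.018, -0.73]]
contact_force: [0.1, 0.3, 0.1]
width: 0.0001
finger_force: 0.0
```

```bash
python3 st.py
```

```text
[-0.16  0.15  2.01 -0.95  0.86  0.13] [ 0.56580016 -0.15119228  0.11384333] local -0.005131628120595587 -0.02132202434916108
[[-0.02   1.    -0.007]
 [ 0.73   0.01  -0.683]
 [-0.683 -0.018 -0.73 ]]
```

Call:
{"op": "apply_moves", "data": {
  "targets": [
    {"linear": [0,0,0],"rotation": [0.035,0.0106,0]},
    {"linear": [0,0,-0.075],"rotation": [0,0,0]},
    {"linear": [0.0145,-0.0478,0],"rotation": [0,0,0]},
    {"linear": [0.0145,-0.0478,0],"rotation": [0,0,0]},
    {"linear": [0.0145,-0.0478,0],"rotation": [0,0,0]},
    {"linear": [0,0,0],"rotation": [0,0,0]}
  ]
}}

```text
time: 12.8
ee_pos: [0.5739, -0.1802, 0.0982]
orientation: [[-0.253, 0.953, 0.167], [0.763, 0.302, -0.572], [-0.595, -0.018, -0.803]]
contact_force: [0.9, 0.4, 0.4]
width: 0.0003
finger_force: 0.0
```

```bash
python3 st.py
```

```text
[-0.25  0.18  1.97 -0.79  0.81 -0.06] [ 0.57388585 -0.1802496   0.09819426] local -0.005858416189161653 -0.05147460909557487
[[-0.02   1.    -0.007]
 [ 0.803  0.012 -0.596]
 [-0.595 -0.018 -0.803]]
```

Call:
{"op": "apply_moves", "data": {
  "targets": [
    {"linear": [0,0,0.075],"rotation": [0,0,0]},
    {"linear": [0.0044,-0.0144,0.07],"rotation": [0,0,0]},
    {"linear": [0.0131,-0.0431,0.06],"rotation": [0,0,0]},
    {"linear": [0.0175,-0.0574,0.04],"rotation": [0,0,0]},
    {"linear": [0.0175,-0.0574,0.01],"rotation": [0,0,0]},
    {"linear": [0.0175,-0.0574,0],"rotation": [0,0,0]},
    {"linear": [0.016,-0.0526,-0.02],"rotation": [0,0,0]},
    {"linear": [0.016,-0.0526,-0.03],"rotation": [0,0,0]},
    {"linear": [0.0087,-0.0287,-0.025],"rotation": [0,0,0]},
    {"linear": [0,0,0],"rotation": [0,0,0]}
  ]
}}

```text
time: 13.8
ee_pos: [0.595, -0.2523, 0.1322]
orientation: [[-0.255, 0.953, 0.164], [0.764, 0.303, -0.57], [-0.593, -0.02, -0.805]]
contact_force: [-0.2, 0.2, -0.8]
width: 0.0003
finger_force: 0.0
```

```bash
python3 st.py
```

```text
[-0.37  0.18  1.88 -0.72  0.8  -0.24] [ 0.59496672 -0.25232386  0.13218728] local -0.006680593893154525 -0.12656405509895735
[[-0.021  1.    -0.009]
 [ 0.805  0.012 -0.594]
 [-0.593 -0.02  -0.805]]
```

Call:
{"op": "apply_moves", "data": {
  "targets": [
    {"linear": [-0.0535,0.177,0.15],"rotation": [0,0,0]},
    {"linear": [-0.0535,0.177,0.15],"rotation": [0,0,0]},
    {"linear": [-0.0535,0.177,0.15],"rotation": [0.0387,0.0118,0]},
    {"linear": [-0.1,0.2,0.1],"rotation": [0.0387,0.0118,0]},
    {"linear": [-0.1,0.2,0.1],"rotation": [0.0387,0.0118,0]},
    {"linear": [-0.1,0.2,0.1],"rotation": [0.0387,0.0118,0]},
    {"linear": [-0.1,0.2,0],"rotation": [0.0387,0.0118,0]},
    {"linear": [-0.1,0.2,0],"rotation": [0,0,0]},
    {"linear": [-0.1,0.2,0],"rotation": [0,0,0]},
    {"linear": [0,0,0],"rotation": [0,0,0]}
  ],
  "grip": 1
}}

```text
time: 14.8
ee_pos: [0.4418, 0.0977, 0.2841]
orientation: [[-0.317, 0.949, -0.006], [0.949, 0.317, -0.003], [-0.001, -0.006, -1.0]]
contact_force: [-0.0, -0.6, 0.8]
width: 0.0772
finger_force: 0.0
```

```bash
python3 st.py; python3 pic.py 3;  python3 - <<'E'
from h import *
M={}
for c in("side","top"):
    for n in("sample_jar","dropper_bottle","left_flap","right_flap","balance"):
        r=trace(n,c); print(c,n,[(round(q["conf"],2),np.round(q["rect"],1).tolist()) for q in r[:2]])
        M[n,c]=r
E
```

```text
[-0.03 -0.29  1.94 -0.    1.5  -0.35] [0.44176724 0.09772619 0.28407041] local -0.051298952469651285 0.25292812766531253
[[-0.027  1.    -0.006]
 [ 1.     0.027 -0.001]
 [-0.001 -0.006 -1.   ]]
side sample_jar [(0.66, [378.5, 250.9, 22.7, 21.6])]
side dropper_bottle [(0.61, [334.4, 245.8, 10.5, 21.1])]
side left_flap [(0.86, [305.5, 226.1, 23.6, 41.7])]
side right_flap [(0.69, [415.9, 239.9, 23.1, 39.8])]
side balance [(0.55, [181.6, 219.7, 54.1, 58.6])]
top sample_jar [(0.54, [375.4, 196.4, 24.4, 19.1])]
top dropper_bottle [(0.68, [333.8, 210.1, 15.6, 17.9])]
top left_flap [(0.68, [308.5, 212.4, 30.8, 50.4]), (0.26, [347.4, 148.5, 87.5, 73.8])]
top right_flap []
top balance [(0.77, [175.7, 233.9, 44.4, 42.2])]
```

View pics/c3.png

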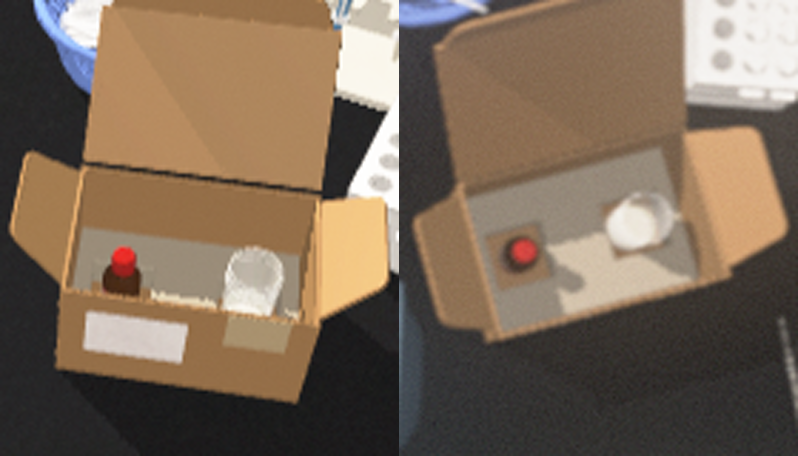

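```bash
python3 - <<'E'
from h import *
S=lambda u,v:(290+u/2.85,150+v/2.85)
T=lambda u,v:(290+(u-399)/2.85,120+v/2.85)
h=.108
def pts(p):
    s=[[-.067,.1,0],[-.067,-.1,0],[-.067,.1,h],[-.067,-.1,h],[.067,-.1,h],[.067,.1,h]]
    t=[[-.067,.1,h],[-.067,-.1,h],[.067,-.1,h],[.067,.1,h]]
    return np.r_[proj(W(p,s),"side"),proj(W(p,t),"top")]
obs=np.array([S(57,368),S(299,402),S(63,290),S(320,320),S(320,195),S(83,170),T(492,340),T(730,272),T(688,142),T(460,190)])
f=lambda p:(pts(p)-obs).ravel()
r=least_squares(f,[.565,-.127,.3],loss="soft_l1"); p=r.x
print(p.round(4),f(p).reshape(-1,2).round(1).tolist())
jp=W(p,[[0,-.054,.084]]); print("jar rim pred",jp,(proj(jp,"side")-[290,150])*2.85,(proj(jp,"top")-[290,120])*2.85+[399,0])
print("jar rim tri",tri(S(255.5,269),T(646,219)), atz(S(255.5,269),"side",.084),atz(T(646,219),"top",.084))
bp=W(p,[[0,.054,.08]]);print("bottle",bp,(proj(bp,"side")-[290,150])*2.85,(proj(bp,"top")-[290,120])*2.85+[399,0])
C={}
for c,box in(("side",(160,200,215,250)),("top",(165,220,215,262))):
    im=cv2.imread(f"pics/{c[0]}3.png"); x0,y0,x1,y1=box; g=im[y0:y1,x0:x1].min(2)
    m=(g>130).astype(np.uint8); n,l,st,ce=cv2.connectedComponentsWithStats(m); k=1+st[1:,4].argmax()
    cn=cv2.findContours((l==k).astype(np.uint8),0,1)[0][0]; rr=cv2.approxPolyDP(cv2.convexHull(cn),3,True).reshape(-1,2)+[x0,y0]
    C[c]=ce[k]+[x0,y0]; print(c,st[k],C[c],rr.tolist(), [atz(q,c,.017)[:2].round(4).tolist() for q in rr],"centre",atz(C[c],c,.017))
print("plat tri",tri(C["side"],C["top"]))
E
```

```text
[ 0.5651 -0.1295  0.2998] [[-0.5, 0.4], [-0.6, 0.0], [-0.9, 0.7], [0.5, 2.1], [0.1, -0.3], [-1.1, -1.5], [4.0, -0.3], [1.9, 0.8], [-0.1, -7.4], [-0.5, -1.9]]
jar rim pred [[ 0.58107299 -0.18105236  0.084     ]] [[257.85731515 268.36160218]] [[651.72502248 215.46354023]]
jar rim tri [ 0.57897578 -0.17816149  0.08342569] [ 0.57960321 -0.17954961  0.084     ] [ 0.57790215 -0.17619478  0.084     ]
bottle [[ 0.54918046 -0.07786871  0.08      ]] [[124.62763754 254.75075122]] [[529.5604475  249.87534317]]
side [ 10  16  33  26 478] [186.09832636 228.63807531] [[188, 216], [202, 229], [184, 241], [170, 228]] [[0.4992, 0.3114], [0.4782, 0.2536], [0.4252, 0.2727], [0.4444, 0.3297]] centre [0.46105619 0.29110805 0.017     ]
top [  9   6  21  28 389] [183.7403599  239.46786632] [[181, 226], [194, 230], [189, 253], [174, 248]] [[0.4971, 0.3144], [0.4876, 0.28], [0.428, 0.2902], [0.4398, 0.3297]] centre [0.46243988 0.30552178 0.017     ]
plat tri [0.46595022 0.3027924  0.0057826 ]
```

Call:
{"op": "apply_moves", "data": {
  "targets": [
    {"linear": [0.0986,-0.198,-0.06],"rotation": [0,0,0]},
    {"linear": [0.0986,-0.198,-0.06],"rotation": [0,0,0]},
    {"linear": [0.0986,-0.198,-0.06],"rotation": [0,0,0]},
    {"linear": [0.0986,-0.198,-0.06],"rotation": [0,0,0]},
    {"linear": [0.0986,-0.198,-0.06],"rotation": [0,0,0]},
    {"linear": [0.0986,-0.198,-0.06],"rotation": [0,0,0]},
    {"linear": [0.0986,-0.198,-0.06],"rotation": [0,0,0]},
    {"linear": [0,0,0],"rotation": [0,0,0]},
    {"linear": [0,0,0],"rotation": [0,0,0]}
  ],
  "grip": 0.745
}}

```text
time: 16.3
ee_pos: [0.5815, -0.1834, 0.1992]
orientation: [[-0.31, 0.951, -0.007], [0.951, 0.31, -0.002], [-0.0, -0.008, -1.0]]
contact_force: [0.0, -0.0, -0.2]
width: 0.0702
finger_force: 0.0
```

```bash
python3 pic.py 4; python3 st.py; python3 - <<'E'
from h import *
C={}
for c,box in(("side",(160,200,215,250)),("top",(165,220,215,262))):
    im=cv2.imread(f"pics/{c[0]}4.png"); x0,y0,x1,y1=box; g=cv2.resize(im[y0:y1,x0:x1].min(2),None,fx=8,fy=8,interpolation=cv2.INTER_CUBIC)
    m=(g>110).astype(np.uint8); n,l,st,ce=cv2.connectedComponentsWithStats(m); k=1+st[1:,4].argmax()
    cn=cv2.findContours((l==k).astype(np.uint8),0,1)[0][0]; f=lambda q:(np.array(q)+.5)/8-.5+[x0,y0]
    rr=f(cv2.approxPolyDP(cv2.convexHull(cn),16,True).reshape(-1,2))
    C[c]=f(ce[k]); w=np.array([atz(q,c,.017)[:2] for q in rr]); print(c,C[c],w.round(4).tolist(),"sides",np.linalg.norm(w-np.roll(w,1,0),axis=1).round(4),"centre",atz(C[c],c,.017))
    cv2.imwrite(f"pics/b{c}.png",cv2.resize(im[190:260,140:240],None,fx=4,fy=4,interpolation=2))
print("plat tri",tri(C["side"],C["top"]))
a=cv2.imread("pics/bside.png");b=cv2.imread("pics/btop.png");cv2.imwrite("pics/b.png",np.hstack([a,b]))
E
```

```text
[-0.49  0.16  1.67 -0.01  1.32 -0.8 ] [ 0.58173076 -0.18211377  0.20056615] local 0.0011035917939562767 -0.05554255114206157
[[-0.022  1.    -0.006]
 [ 1.     0.022 -0.002]
 [-0.002 -0.006 -1.   ]]
side [186.10418921 228.65436661] [[0.5004, 0.3124], [0.4818, 0.2535], [0.4236, 0.271], [0.4403, 0.3289]] sides [0.0622 0.0618 0.0607 0.0602] centre [0.46101776 0.29106325 0.017     ]
top [188.50685705 240.48304218] [[0.4978, 0.3165], [0.4823, 0.2546], [0.4227, 0.2694], [0.4383, 0.3311]] sides [0.0613 0.0638 0.0615 0.0636] centre [0.46016291 0.29303027 0.017     ]
plat tri [0.46079705 0.29209232 0.01673943]
```

View pics/b.png

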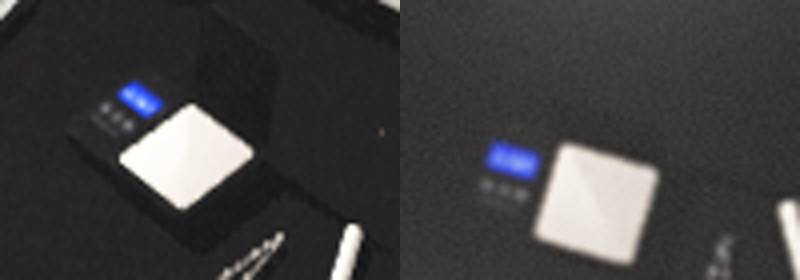

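Call:
{"op": "apply_moves", "data": {
  "targets": [
    {"linear": [-0.0085,0.013,-0.15],"rotation": [0,0,0]},
    {"linear": [0,0,-0.15],"rotation": [0,0,0]},
    {"linear": [0,0,-0.15],"rotation": [0,0,0]},
    {"linear": [0,0,-0.1],"rotation": [0,0,0]},
    {"linear": [0,0,-0.1],"rotation": [0,0,0]},
    {"linear": [0,0,-0.1],"rotation": [0,0,0]},
    {"linear": [0,0,0],"rotation": [0,0,0]}
  ]
}}

```text
time: 17.1
ee_pos: [0.5782, -0.178, 0.0482]
orientation: [[-0.313, 0.95, -0.01], [0.95, 0.313, -0.001], [0.002, -0.01, -1.0]]
contact_force: [-0.3, -0.7, 0.1]
width: 0.0701
finger_force: 0.0
```

Call:
{"op": "apply_moves", "data": {
  "targets": [
    {"linear": [0,0,0],"rotation": [0,0,0]},
    {"linear": [0,0,0],"rotation": [0,0,0]},
    {"linear": [0,0,0],"rotation": [0,0,0]},
    {"linear": [0,0,0],"rotation": [0,0,0]},
    {"linear": [0,0,0],"rotation": [0,0,0]},
    {"linear": [0,0,0],"rotation": [0,0,0]}
  ],
  "grip": 0.3,
  "newtons": 8
}}

```text
time: 17.7
ee_pos: [0.581, -0.1805, 0.0515]
orientation: [[-0.311, 0.95, -0.004], [0.95, 0.311, -0.004], [-0.003, -0.005, -1.0]]
contact_force: [-0.8, 1.1, 6.7]
width: 0.045
finger_force: 8.0
```

Call:
{"op": "apply_moves", "data": {
  "targets": [
    {"linear": [0,0,0.03],"rotation": [0,0,0]},
    {"linear": [0,0,0.06],"rotation": [0,0,0]},
    {"linear": [0,0,0.1],"rotation": [0,0,0]},
    {"linear": [0,0,0.12],"rotation": [0,0,0]},
    {"linear": [0,0,0.12],"rotation": [0,0,0]},
    {"linear": [0,0,0.12],"rotation": [0,0,0]},
    {"linear": [0,0,0.12],"rotation": [0,0,0]},
    {"linear": [0,0,0.12],"rotation": [0,0,0]},
    {"linear": [0,0,0.12],"rotation": [0,0,0]},
    {"linear": [0,0,0.06],"rotation": [0,0,0]}
  ]
}}

```text
time: 18.7
ee_pos: [0.5808, -0.1806, 0.2473]
orientation: [[-0.311, 0.95, -0.002], [0.95, 0.311, -0.005], [-0.004, -0.004, -1.0]]
contact_force: [0.4, 0.3, -1.0]
width: 0.0449
finger_force: 8.0
```

```bash
python3 pic.py 5; python3 st.py
```

```text
[-0.48  0.12  1.63 -0.01  1.4  -0.8 ] [ 0.58095497 -0.18065902  0.24655594] local 0.0007850775794094635 -0.05392493692371601
[[-0.021  1.    -0.004]
 [ 1.     0.021 -0.005]
 [-0.005 -0.004 -1.   ]]
```

View pics/c5.png

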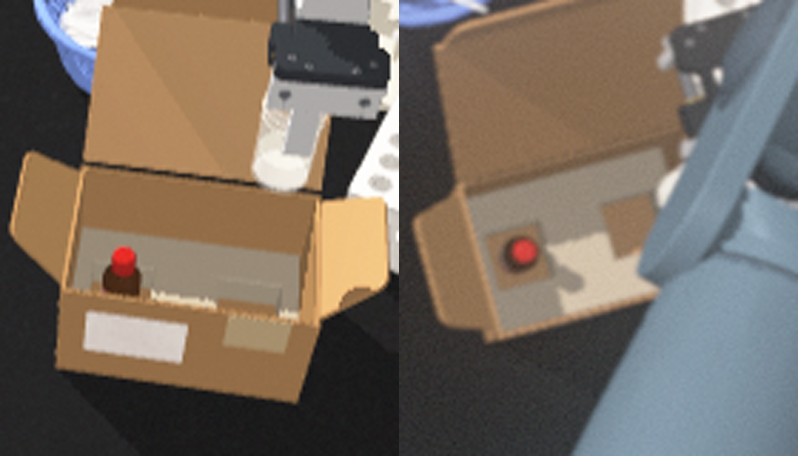

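Call:
{"op": "apply_moves", "data": {
  "targets": [
    {"linear": [-0.02,0.08,0],"rotation": [0,0,0]},
    {"linear": [-0.043,0.169,0],"rotation": [0,0,0.024]},
    {"linear": [-0.043,0.169,0],"rotation": [0,0,0.024]},
    {"linear": [-0.043,0.169,0],"rotation": [0,0,0.024]},
    {"linear": [-0.043,0.169,0],"rotation": [0,0,0.024]},
    {"linear": [-0.043,0.169,0],"rotation": [0,0,0.024]},
    {"linear": [-0.043,0.169,0],"rotation": [0,0,0.024]},
    {"linear": [-0.043,0.169,0],"rotation": [0,0,0.024]},
    {"linear": [-0.043,0.169,0],"rotation": [0,0,0.024]},
    {"linear": [-0.043,0.169,0],"rotation": [0,0,0.024]}
  ]
}}

```text
time: 19.8
ee_pos: [0.4964, 0.142, 0.2421]
orientation: [[-0.841, 0.541, -0.006], [0.541, 0.841, -0.006], [0.001, -0.008, -1.0]]
contact_force: [-0.6, 0.1, -0.9]
width: 0.0453
finger_force: 8.0
```

Call:
{"op": "apply_moves", "data": {
  "targets": [
    {"linear": [-0.043,0.169,-0.05],"rotation": [0,0,0.024]},
    {"linear": [-0.043,0.169,-0.05],"rotation": [0,0,0.024]},
    {"linear": [-0.043,0.169,-0.05],"rotation": [0,0,0.024]},
    {"linear": [-0.043,0.169,-0.05],"rotation": [0,0,0.024]},
    {"linear": [-0.021,0.08,-0.05],"rotation": [0,0,0.0]},
    {"linear": [0,0,0],"rotation": [0,0,0]},
    {"linear": [0,0,0],"rotation": [0,0,0]},
    {"linear": [0,0,0],"rotation": [0,0,0]}
  ]
}}

```text
time: 20.6
ee_pos: [0.46, 0.2906, 0.1941]
orientation: [[-0.962, 0.271, -0.001], [0.271, 0.962, -0.007], [-0.001, -0.007, -1.0]]
contact_force: [-0.3, 0.0, 0.2]
width: 0.0449
finger_force: 8.0
```

```bash
python3 st.py; sleep 0; python3 st.py | head -1; python3 - <<'E'
from h import *
s=read_state(); print(s["orientation"].round(3).tolist(), s["contact_force"],s["finger_force"],s["width"])
a=viewer.capture("side");b=viewer.capture("top")
cv2.imwrite("pics/b6.png",np.hstack([cv2.resize(a[130:280,130:260],None,fx=3,fy=3),cv2.resize(b[150:300,130:260],None,fx=3,fy=3)]))
E
```

```text
[ 0.36  0.01  1.84 -0.01  1.3  -0.94] [0.46001651 0.29058645 0.19408002] local 0.02232375422862093 0.4321146576396564
[[-0.842  0.54  -0.003]
 [ 0.54   0.842 -0.007]
 [-0.001 -0.007 -1.   ]]
[ 0.36  0.01  1.84 -0.01  1.3  -0.94] [0.46001651 0.29058645 0.19408002] local 0.02232375422862093 0.4321146576396564
[[-0.962, 0.271, -0.001], [0.271, 0.962, -0.007], [-0.001, -0.007, -1.0]] [-0.2998326   0.0307808   0.16856899] 7.9998279744177125 0.04485272390102119
```

View pics/b6.png

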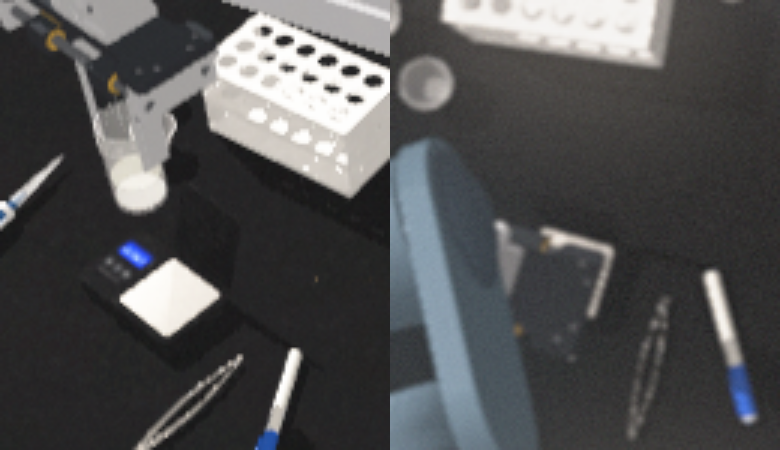

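Call:
{"op": "apply_moves", "data": {
  "targets": [
    {"linear": [0.005,0.0075,-0.08],"rotation": [0,0,0]},
    {"linear": [0,0,-0.12],"rotation": [0,0,0]},
    {"linear": [0,0,-0.12],"rotation": [0,0,0]},
    {"linear": [0,0,-0.12],"rotation": [0,0,0]},
    {"linear": [0,0,-0.08],"rotation": [0,0,0]},
    {"linear": [0,0,-0.05],"rotation": [0,0,0]},
    {"linear": [0,0,-0.03],"rotation": [0,0,0]},
    {"linear": [0,0,0],"rotation": [0,0,0]},
    {"linear": [0,0,0],"rotation": [0,0,0]}
  ]
}}

```text
time: 21.6
ee_pos: [0.4618, 0.2928, 0.0751]
orientation: [[-0.963, 0.271, 0.001], [0.271, 0.963, -0.006], [-0.003, -0.006, -1.0]]
contact_force: [-0.2, -0.2, -0.8]
width: 0.0448
finger_force: 8.0
```

Now 1 mm steps downward, reading force.

Call:
{"op": "apply_moves", "data": {
  "targets": [
    {"linear": [0,0,-0.008],"rotation": [0,0,0]},
    {"linear": [0,0,-0.008],"rotation": [0,0,0]},
    {"linear": [0,0,-0.006],"rotation": [0,0,0]},
    {"linear": [0,0,-0.006],"rotation": [0,0,0]},
    {"linear": [0,0,-0.005],"rotation": [0,0,0]},
    {"linear": [0,0,-0.005],"rotation": [0,0,0]},
    {"linear": [0,0,0],"rotation": [0,0,0]}
  ]
}}

```text
time: 22.3
ee_pos: [0.461, 0.2927, 0.0663]
orientation: [[-0.963, 0.271, -0.001], [0.271, 0.963, -0.007], [-0.001, -0.007, -1.0]]
contact_force: [-0.2, -0.3, 0.1]
width: 0.0447
finger_force: 8.0
```

Call:
{"op": "apply_moves", "data": {
  "targets": [
    {"linear": [0,0,-0.004],"rotation": [0,0,0]},
    {"linear": [0,0,0],"rotation": [0,0,0]}
  ]
}}

```text
time: 22.5
ee_pos: [0.461, 0.2927, 0.0657]
orientation: [[-0.963, 0.271, -0.0], [0.271, 0.963, -0.007], [-0.001, -0.007, -1.0]]
contact_force: [0.3, 0.5, -1.1]
width: 0.045
finger_force: 8.0
```

Call:
{"op": "apply_moves", "data": {
  "targets": [
    {"linear": [0,0,-0.003],"rotation": [0,0,0]},
    {"linear": [0,0,0],"rotation": [0,0,0]}
  ]
}}

```text
time: 22.7
ee_pos: [0.461, 0.2927, 0.0651]
orientation: [[-0.963, 0.271, -0.0], [0.271, 0.963, -0.007], [-0.002, -0.007, -1.0]]
contact_force: [-0.5, 0.2, -0.9]
width: 0.0448
finger_force: 8.0
```

Call:
{"op": "apply_moves", "data": {
  "targets": [
    {"linear": [0,0,-0.003],"rotation": [0,0,0]},
    {"linear": [0,0,0],"rotation": [0,0,0]}
  ]
}}

```text
time: 22.9
ee_pos: [0.461, 0.2927, 0.0645]
orientation: [[-0.963, 0.271, -0.0], [0.271, 0.963, -0.007], [-0.002, -0.007, -1.0]]
contact_force: [-0.6, 0.2, -0.2]
width: 0.045
finger_force: 8.0
```

Call:
{"op": "apply_moves", "data": {
  "targets": [
    {"linear": [0,0,-0.003],"rotation": [0,0,0]},
    {"linear": [0,0,0],"rotation": [0,0,0]}
  ]
}}

```text
time: 23.1
ee_pos: [0.4613, 0.2927, 0.0645]
orientation: [[-0.963, 0.271, 0.0], [0.271, 0.963, -0.007], [-0.002, -0.007, -1.0]]
contact_force: [-1.0, -0.9, 3.1]
width: 0.0451
finger_force: 8.0
```

Call:
{"op": "apply_moves", "data": {
  "targets": [
    {"linear": [0,0,-0.003],"rotation": [0,0,0]},
    {"linear": [0,0,0],"rotation": [0,0,0]}
  ]
}}

```text
time: 23.3
ee_pos: [0.4616, 0.2928, 0.0645]
orientation: [[-0.963, 0.27, 0.0], [0.27, 0.963, -0.007], [-0.002, -0.007, -1.0]]
contact_force: [-2.9, -1.7, 7.0]
width: 0.0449
finger_force: 8.0
```

Call:
{"op": "apply_moves", "data": {
  "targets": [
    {"linear": [0,0,0.004],"rotation": [0,0,0]},
    {"linear": [0,0,0],"rotation": [0,0,0]}
  ]
}}

```text
time: 23.5
ee_pos: [0.4614, 0.2928, 0.0644]
orientation: [[-0.963, 0.271, 0.0], [0.271, 0.963, -0.006], [-0.002, -0.006, -1.0]]
contact_force: [-1.0, 0.1, 3.0]
width: 0.0446
finger_force: 8.0
```

Call:
{"op": "apply_moves", "data": {
  "targets": [
    {"linear": [0,0,0],"rotation": [0,0,0]},
    {"linear": [0,0,0],"rotation": [0,0,0]},
    {"linear": [0,0,0],"rotation": [0,0,0]},
    {"linear": [0,0,0],"rotation": [0,0,0]}
  ],
  "grip": 0.72
}}

```text
time: 23.9
ee_pos: [0.4609, 0.2927, 0.0639]
orientation: [[-0.963, 0.271, -0.001], [0.271, 0.963, -0.007], [-0.001, -0.007, -1.0]]
contact_force: [0.1, -0.2, 0.2]
width: 0.0676
finger_force: 0.0
```

Call:
{"op": "apply_moves", "data": {
  "targets": [
    {"linear": [0,0,0.05],"rotation": [0,0,0]},
    {"linear": [0,0,0.08],"rotation": [0,0,0]},
    {"linear": [0,0,0.1],"rotation": [0,0,0]},
    {"linear": [0,0,0.15],"rotation": [0,0,0]},
    {"linear": [0,0,0.15],"rotation": [0,0,0]},
    {"linear": [0,0,0.15],"rotation": [0,0,0]},
    {"linear": [0,0,0.1],"rotation": [0,0,0]},
    {"linear": [-0.1,-0.2,0.05],"rotation": [0,0,0]},
    {"linear": [0,-0.2,0.05],"rotation": [0,0,0]},
    {"linear": [0,-0.2,0],"rotation": [0,0,0]}
  ]
}}

```text
time: 24.9
ee_pos: [0.4415, 0.1719, 0.2427]
orientation: [[-0.963, 0.269, 0.004], [0.269, 0.963, -0.006], [-0.006, -0.005, -1.0]]
contact_force: [1.8, -0.5, -0.4]
width: 0.0677
finger_force: 0.0
```

Call:
{"op": "apply_moves", "data": {
  "targets": [
    {"linear": [0,-0.2,0],"rotation": [0,0,0]},
    {"linear": [0,-0.2,0],"rotation": [0,0,0]},
    {"linear": [0,-0.2,0],"rotation": [0,0,0]},
    {"linear": [0,0,0],"rotation": [0,0,0]},
    {"linear": [0,0,0],"rotation": [0,0,0]}
  ]
}}

```text
time: 25.4
ee_pos: [0.4412, 0.0523, 0.2408]
orientation: [[-0.962, 0.273, 0.001], [0.273, 0.962, -0.007], [-0.002, -0.006, -1.0]]
contact_force: [0.6, 0.2, 0.6]
width: 0.0678
finger_force: 0.0
```

```bash
python3 - <<'E'
from h import *
a=viewer.capture("side");b=viewer.capture("top");cv2.imwrite("pics/s7.png",a);cv2.imwrite("pics/t7.png",b)
cv2.imwrite("pics/f7.png",np.hstack([cv2.resize(a[150:310,130:430],None,fx=1.33,fy=1.33),cv2.resize(b[110:270,130:430],None,fx=1.33,fy=1.33)]))
for z in(.017,.097):
  P=[[.4608+.023*np.cos(t),.2921+.023*np.sin(t),z] for t in np.linspace(0,6.28,24)]
  for c in("side","top"): q=proj(P,c); print(c,z,"pred extents",q.min(0),q.max(0))
for c in("side","top"):
  print([(round(r["conf"],2),r["rect"]) for r in trace("sample_jar",c)])
A,B=[cv2.resize(i[y:y+80,150:220],None,fx=5,fy=5,interpolation=2) for i,y in((a,170),(b,200))]
cv2.imwrite("pics/j7.png",np.hstack([A,B]))
E
```

```text
side 0.017 pred extents [176.7027433  221.79127255] [194.64813955 235.55438355]
top 0.017 pred extents [180.01389297 231.35436259] [197.68540675 249.1257476 ]
side 0.097 pred extents [170.91745121 200.94587163] [189.80896373 214.85999453]
top 0.097 pred extents [171.79371343 230.03268388] [190.89044807 249.2399833 ]
[(0.66, [182.2, 221.1, 25.5, 32.1]), (0.39, [305.4, 224.3, 19.5, 41.2])]
[(0.54, [183.3, 241.0, 21.5, 15.6]), (0.16, [310.5, 208.4, 25.0, 45.6])]
```

View pics/f7.png

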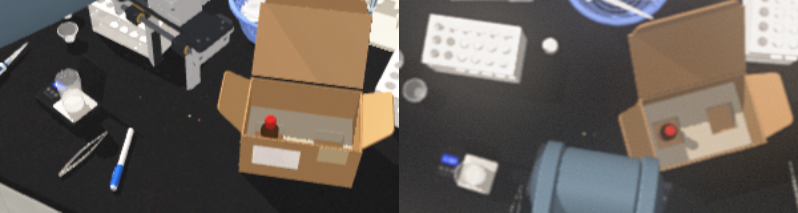

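View pics/j7.png

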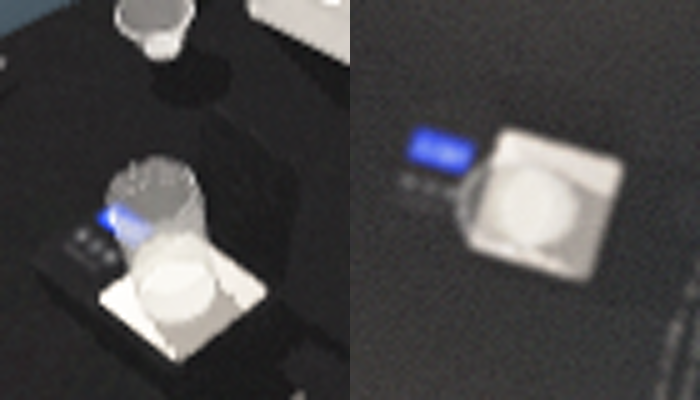

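```bash
python3 - <<'E'
from h import *
S=lambda u,v:(290+u/2.85,150+v/2.85)
T=lambda u,v:(290+(u-399)/2.85,120+v/2.85)
p=[.565,-.1295,.298]
for s,o in((1,[S(30,152),S(12,230),T(416,222),T(437,325)]),(-1,[S(385,197),S(388,290),T(760,128),T(787,232)])):
    for k in("both",):
        f=lambda t:(np.r_[proj(W(p,[flp(s,t[0],.056,.045),flp(s,t[0],.056,-.045)]),"side"),proj(W(p,[flp(s,t[0],.056,.045),flp(s,t[0],.056,-.045)]),"top")]-np.array(o)).ravel()
        r=least_squares(f,[2.2]);print(s,r.x,r.fun.round(1))
print(read_state()["contact_force"])
E
```

```text
1 [2.50467694] [-1.5 -0.  -1.1  2.2  0.2 -1.1  3.6  0.5]
-1 [2.54700035] [ 0.3 -0.3  0.8 -1.3 -0.  -1.4  2.2 -0.6]
[ 1.02207696 -0.48197538  0.81858336]
```

Both flaps lean to about 2.5 rad and the lid to about 2.4 rad. The jar stands upright at mid-platform and the arm is clear.

```bash
python3 -c "
from station import bot
print(bot.hand_in())"
```

```text
the job is handed in; nothing more can be done
None
```

The job is handed in, though the hand-in returned no verdict: the lid (about 2.4 rad) and both flaps (about 2.5 rad) lean well back, the jar stands upright in the middle of the weighing platform, the dropper bottle is still in the carton, and the arm was clear after about 26 s.

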